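Seat the pulley on its keyed drive shaft

TASK

Two small drive units on the table carry the same pulley on an upright shaft: one pulley is already home, the other stands proud because its bore rides on top of the two keys of the shaft. Turn the proud pulley on its shaft until its keyways line up with the keys and it drops fully home on its drive unit. Leave the other pulley where it is.

Things in the scene. Friction and masses are not known exactly. Their poses are not given: they have to be found in the camera images.
- raised_pulley_center (a point): centre (on the axis, half-way up) of the bare-metal pulley that stands proud: 50 mm tall, lower 16 mm a grooved wheel of 56 mm diameter, above it a plain round boss of 40 mm diameter, 34 mm high, to grip from above at any angle. 0.14-0.28 kg. z up. Bore 19 mm with two opposite keyways, 11 mm wide, top to bottom, along this x axis (+x and -x); a rim notch lies in line with each.
- drive_1_seat (a point): shaft axis at the seat (top of the dark ring, 33 mm above the table) of the fixed drive under the proud pulley: low white housing 116 x 78 mm, 30 mm high. Two keys at the shaft's foot, 6 mm wide, reach 13.5 mm from the axis and 12 mm up, along this x axis (+x and -x), the long way of the housing; z up. Pulley centre: 37 mm above this point when riding on the keys, 25 mm when home.
- drive_1_shaft_end (a point): top end of that drive's upright steel shaft (16 mm diameter), on its axis, 66 mm above the seat: 4 mm above the top of the proud pulley, 16 mm once it is home. When keyways and keys agree within about 10 degrees (a half turn makes no difference), the released pulley drops 12 mm by its own weight. At the start they are at least 25 degrees apart.
- seated_pulley_center (a point): centre of the other, equal pulley, which is already home on the other, equal drive unit; it stays as it is
Mind the look-alikes: they are no part of the job. What is shaped like the part that bears raised_pulley_center but orange is not meant.

How it is judged:
By the outcome, as a careful person would: the job done as asked, in the order asked, and still so for the second after the job is handed in, with the robot touching nothing.
It also fails if it takes over 32 s, if anything falls off the work surface, if the arm or the gripper's body presses on something with over 40 N, if the wrist force passes 120 N, or if a joint passes its speed limit or range.

ROBOT

A 7-joint arm with a two-finger parallel gripper is mounted at the origin on a cart in front of the work surface, level with it; the furniture and walls round the work are solid. World frame = base frame: x ahead of the robot, y to its left, z up, the work surface at z = 0. Lengths are in mm, angles in rad, forces in N, time in s.
With the tool pointing down it reaches from about 425 to 825 mm from the base axis. Payload 3.6 kg.
Tool frame: the origin (TCP) lies at the very end of the fingers, on their centre line; the grasp point (between the pads) lies 19 mm behind it; z points along the fingers, y is the line along which they close (so a half turn about z gives the same grasp; the last joint's range is limited). The gripper opens to 85 mm and grips with 20 to 120 N. Pads are 22 mm wide; open, the fingers measure 114 mm over their backs; the gripper's body (76 mm by 85 mm) begins 54 mm behind the grasp point. The pads swing forward as they close: fully open they stand 13 mm farther back than shut.
Start: joints at [-0.026, 0.615, -0.013, 1.423, 0.008, 1.103, -0.04], TCP at [649.971, 0.023, 231.297] pointing down, gripper open.
Joint ranges: [-3.12, 3.12], [-0.3, 2.06], [-1.34, 1.32], [0.26, 2.42], [-1.36, 4.5], [0.01, 1.98], [-2.84, 2.84]. Speed limits (rad/s): [2.79, 2.79, 3.14, 3.14, 3.14, 3.14, 3.14].

INTERFACE

Orientations are given as a unit quaternion [x, y, z, w].
In Python, from plant import telemetry, cams, workorder gives the robot as it stands.
- The arm moves only by the shell command python3 -m jog 'ROWS' [FORCE]. ROWS is JSON, a list that holds one entry, the list of rows, each a list of 5 numbers: the shift along the tool's x, y, z in mm, then the turn about the tool's z in rad, then the closure, from 0 (fully open) to 1 (shut). A call has 1 to 10 rows; each row shifts and turns the commanded pose from where the row before left it, along the tool's axes as they then stand; what a row does not reach is not made up. A row lasts 1/12 s, in which the tool goes at most 41.7 mm and 7.16 degrees, less where a joint would pass 70% of its speed; a pose out of reach is approached as far as the arm can. A call is refused whole if a number of a shift passes 41.7 or a number of a turn 0.125, either way. A call with a gripper value outside its range is refused whole. The fingers move at their own pace and stop on an object; FORCE is the grip in N (left out, the last holds). Time passes only in rows, so rows that do not move let the fingers close. It gives the time, the measured TCP pose, the force, the opening and the grip force at its end, in the units of the state.
- telemetry.observe(): the state, without advancing time (a new reading comes with each control period).
- cams.camera(name): name is "scene" or "side" or "wrist"; returns the picture (400x640x3 uint8, blue, green, red); there is no depth.
- cams.calibration(name): a dict with "intrinsics" (3x3 intrinsics, pixels), "R" (3x3) and "t" (3): a world point X has camera coordinates R X + t; the wrist camera has in their place "T_tool_cam" (4x4, takes a point from camera to tool coordinates, whose origin is the TCP and whose axes are the flange's). Camera axes: x right, y down, z forward; pixel columns grow to the right and rows downward; lengths in mm; the calibration is good to about 2 mm. A picture is of the moment at which its call begins: read the wrist's pose just before it. calibration takes no time and is no camera call.
- workorder.close_job(): hands the job in; it is judged then, once.
The state is a dict: "time_s": time; "joint_pos": joint angles; "joint_velocities": joint speeds; "tau": joint torques, N m; "ee_pos": TCP position; "orientation": TCP orientation; "wrist_force": force on the tool from outside, world axes, zero at the start; "torque": the same for the moment, N m; "grip_width": finger opening in mm; "grip_force": force on a finger pad.
Only numpy, scipy, OpenCV 4.12 (cv2) and the standard library are available. Lean on these libraries where they do the work, as an engineer would, in place of code of your own. Each camera call takes 0.05 s, during which the arm holds its last target. There are 200 camera calls.

## Working session

There is one attempt and no reset: what is moved stays moved. The work goes in short steps, Python scripts to look and compute and a shell command to move; the robot and the scene stay as the last step left them, time stands still between calls to the robot, and variables do not carry over. Pictures are saved under pics/ and viewed, at most 10 in all, crops included, and the job is handed in when it is done.

```bash
mkdir -p pics; python3 - <<'E'
from plant import telemetry, cams
import cv2, numpy as np
s=telemetry.observe();print(s['ee_pos'],s['orientation'],s['grip_width'])
a=cams.camera("scene");b=cams.camera("side");c=cams.camera("wrist")
for n,i in zip(("scene","side","wrist"),(a,b,c)):cv2.imwrite(f"pics/{n}0.png",i)
cv2.imwrite("pics/m.png",cv2.resize(np.vstack([a,b]),(800,1000))[:0+1000]) 
for n in("scene","side","wrist"):
  k=cams.calibration(n);print(n,{q:np.round(v,3).tolist() for q,v in k.items()})
E
```

```text
[6.49229257e+02 2.72228691e-02 2.30143514e+02] [ 0.70708726  0.70712511 -0.0009223  -0.00091087] 85.35293119967345
scene {'intrinsics': [[383.136, 0.0, 317.544], [0.0, 383.136, 207.277], [0.0, 0.0, 1.0]], 'R': [[0.642, -0.766, 0.007], [-0.543, -0.462, -0.702], [0.541, 0.447, -0.713]], 't': [-391.707, 394.59, 598.762]}
side {'intrinsics': [[491.196, 0.0, 313.155], [0.0, 491.196, 201.567], [0.0, 0.0, 1.0]], 'R': [[0.99, -0.142, -0.01], [-0.09, -0.571, -0.816], [0.11, 0.808, -0.578]], 't': [-580.507, 122.378, 1324.933]}
wrist {'intrinsics': [[276.968, 0.0, 321.454], [0.0, 276.968, 201.762], [0.0, 0.0, 1.0]], 'T_tool_cam': [[0.001, -0.951, -0.309, 80.316], [1.0, 0.001, 0.001, -0.667], [-0.0, -0.309, 0.951, -143.163], [0.0, 0.0, 0.0, 1.0]]}
```

View pics/scene0.png

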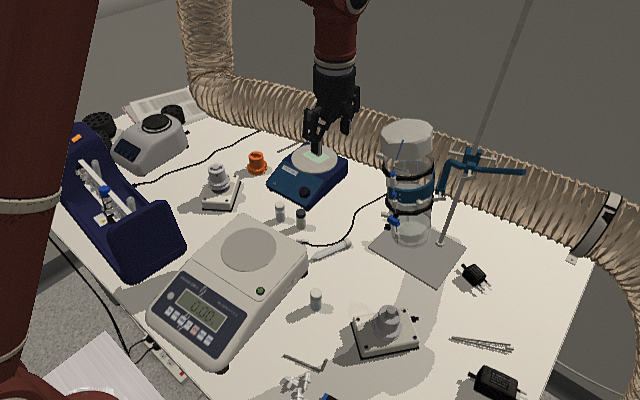

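View pics/wrist0.png

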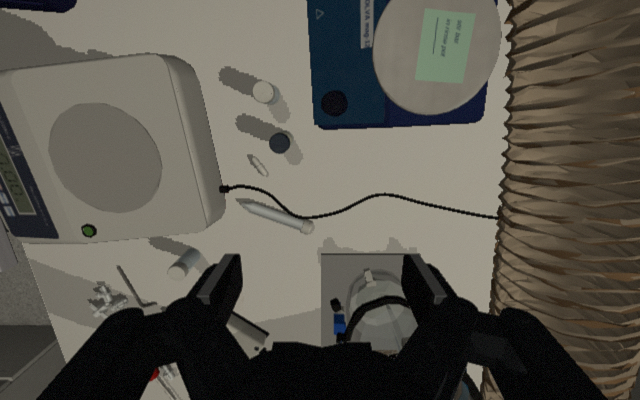

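The scene shows two white drives with metal pulleys, one at about (218,183) and one at about (388,325). An orange look-alike stands at (257,162). I'll enlarge both drives to see which pulley stands proud.

```bash
cat > h.py <<'E'
import numpy as np, cv2
from plant import telemetry, cams
from scipy.spatial.transform import Rotation as Ro
def cam(n,s=None):
    k=cams.calibration(n);K=np.array(k['intrinsics'])
    if n!='wrist': return K,np.array(k['R']),np.array(k['t'])
    T=np.array(k['T_tool_cam']);Rw=Ro.from_quat(s['orientation']).as_matrix()
    Rc=Rw@T[:3,:3];c=Rw@T[:3,3]+np.array(s['ee_pos']);return K,Rc.T,-Rc.T@c
def ray(C,u,v,z):
    K,R,t=C;c=-R.T@t;d=R.T@np.linalg.inv(K)@np.array([u,v,1.]);return c+d*(z-c[2])/d[2]
def proj(C,X):
    K,R,t=C;p=K@(R@np.array(X,float)+t);return p[:2]/p[2]
E
python3 - <<'E'
from h import *
a=cv2.imread("pics/scene0.png");b=cv2.imread("pics/side0.png")
S=cam('scene');D=cam('side')
cr=[]
for u,v in((218,185),(388,328)):
    X=ray(S,u,v,50);p=proj(D,X);print(X,p)
    r=[]
    for i,(x,y) in((a,(u,v)),(b,p)):
        x,y=int(x),int(y);q=cv2.copyMakeBorder(i,50,50,50,50,0)[y:y+100,x:x+100];r.append(cv2.resize(q,(300,300),interpolation=2))
    cr.append(np.hstack(r))
cv2.imwrite("pics/c1.png",np.vstack(cr))
E
```

```text
[537.05711513 269.79688098  50.        ] [285.8008658  163.85931054]
[ 485.41800812 -272.64656714   50.        ] [286.23986211 285.85271412]
```

View pics/c1.png

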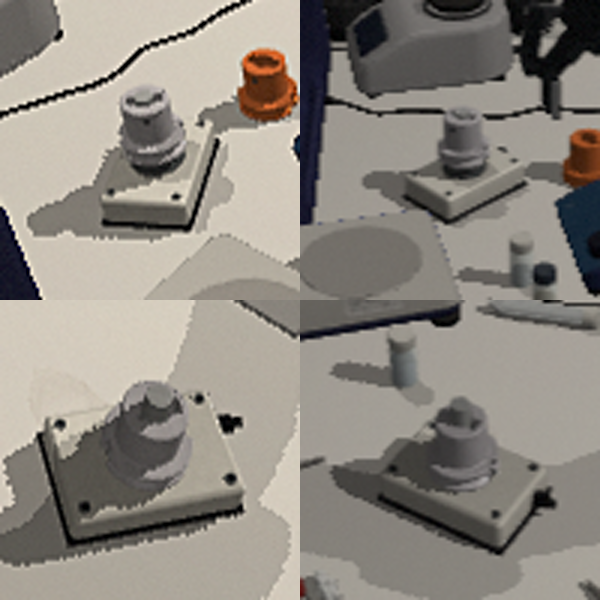

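View pics/side0.png

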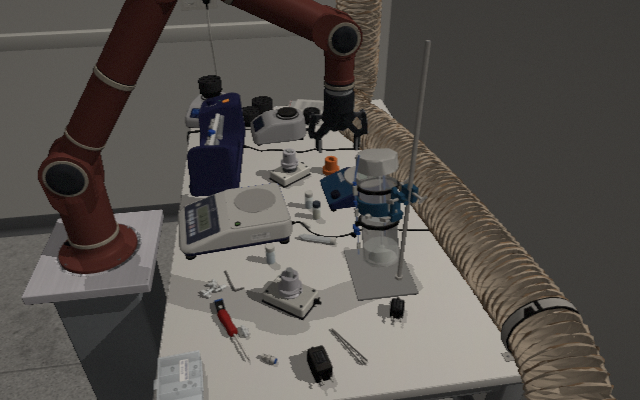

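The pulley at scene (217,167) / side (289,151) is bare metal, its shaft barely projects and there is a gap under the wheel, so it is the proud one. At (388,325) the shaft projects about 16 mm, so that pulley is home. The one at (257,162) is orange and not part of the job. I'll triangulate the proud pulley and approach it.

```bash
python3 - <<'E'
from h import *
S=cam('scene');D=cam('side')
print(ray(S,216.7,166.7,95),ray(D,289.3,150.7,95))
P=[c[0]@np.c_[c[1],c[2]] for c in(S,D)]
X=cv2.triangulatePoints(P[0],P[1],np.array([216.7,166.7]),np.array([289.3,150.7]));print((X[:3]/X[3]).T)
E
python3 -m jog '[[[20,-11,3,0,0],[20,-11,3,0,0],[20,-11,3,0,0],[20,-11,3,0,0],[20,-11,3,0,0],[20,-11,3,0,0],[20,-11,3,0,0],[20,-11,3,0,0],[20,-11,3,0,0],[20,-11,3,0,0]]]' 40
python3 - <<'E'
from h import *
s=telemetry.observe();print(s['time_s'],s['ee_pos'],s['orientation'])
i=cams.camera('wrist');cv2.imwrite('pics/w1.png',i)
E
```

```text
[551.898127  280.3100368  95.       ] [550.38748177 273.27188979  95.        ]
[[551.67332639 281.01552615  91.94418315]]
time_s: 0.98
ee_pos: [539.1, 200.8, 200.9]
orientation: [0.707, 0.707, -0.0, -0.0]
wrist_force: [-0.6, -0.4, -0.8]
grip_width: 85.4
grip_force: 0.0
0.9833 [539.11618676 200.81497686 200.91052204] [ 7.07120168e-01  7.07093315e-01 -2.98383279e-04 -1.48868075e-04]
```

View pics/w1.png

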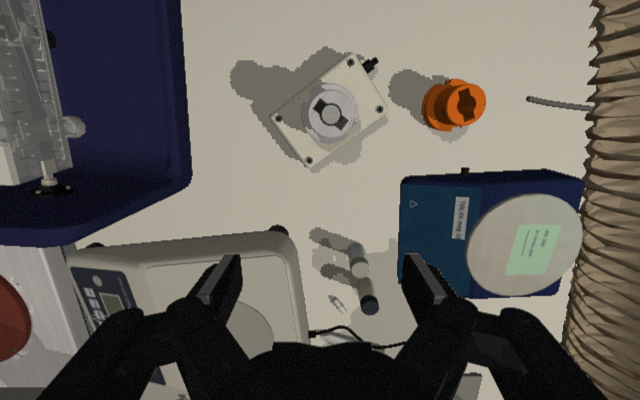

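The wrist view shows the drive with its screws at about (279,118), (351,63), (379,110) and (309,160). The pulley top is at about (332,114), with dark keyways up-left and down-right. I'll enlarge it to get the angles.

```bash
python3 - <<'E'
from h import *
i=cv2.imread('pics/w1.png')[44:174,262:402]
cv2.imwrite('pics/c2.png',cv2.resize(i,None,fx=4.4,fy=4.4,interpolation=cv2.INTER_CUBIC))
E
```

```text
(no output)
```

View pics/c2.png

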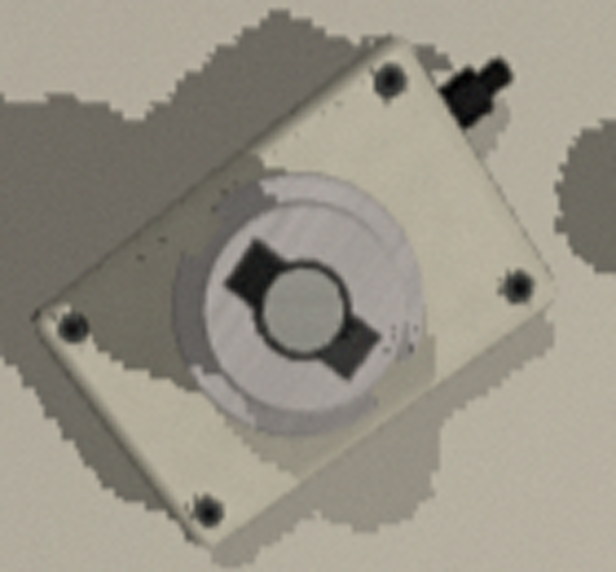

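```bash
python3 - <<'E'
from h import *
s=dict(ee_pos=[539.12,200.81,200.91],orientation=[.70712,.70709,-.0003,-.00015])
W=cam('wrist',s)
f=lambda p,z:ray(W,262+p[0]/4.4-.4,44+p[1]/4.4-.4,z)
sc=[f(p,30) for p in((73,327),(390,80),(517,287),(208,511))]
an=lambda v:np.degrees(np.arctan2(v[1],v[0]))
print([np.linalg.norm(sc[k]-sc[(k+1)%4]) for k in range(4)], np.mean(sc,0))
print('key ang',an(sc[1]-sc[0]),an(sc[2]-sc[3]))
k=[f(p,95) for p in((252,268),(354,347))];print('keyway',an(k[0]-k[1]),np.linalg.norm(k[0]-k[1]),np.mean(k,0))
print('shaft',f((304,310),99),'boss',f((305,306),95))
E
```

```text
[np.float64(94.18612671058185), np.float64(56.054503846028126), np.float64(93.93548246541708), np.float64(56.00206588224012)] [546.01583352 279.51629272  30.        ]
key ang 35.78877998791983 35.75731771268573
keyway 143.81310254051485 24.804105997099963 [546.3016809  279.67684072  95.        ]
shaft [546.2799071  279.31293457  99.        ] boss [546.59254669 280.02509257  95.        ]
```

The keys lie at 35.8° and the keyways at -36.2°, so the pulley needs +72° about world z, which is -1.257 rad about tool z. The screw spacing checks out and the axis is at (546.2, 279.5). I'll pre-turn the tool by +0.63 rad and come over the pulley.

```bash
python3 -m jog '[[[20,1.8,0,0,0],[20,1.8,0,0,0],[20,1.8,0,0,0],[18.7,1.7,0,0,0],[0,0,10,0.105,0],[0,0,10,0.105,0],[0,0,10,0.105,0],[0,0,10,0.105,0],[0,0,10,0.105,0],[0,0,10,0.105,0]]]' 40
python3 -m jog '[[[0,0,0,0,0]]]'
```

```text
time_s: 1.87
ee_pos: [547.0, 278.4, 140.6]
orientation: [0.893, 0.451, -0.0, 0.0]
wrist_force: [-2.0, 0.4, -0.3]
grip_width: 85.5
grip_force: 0.0
time_s: 1.95
ee_pos: [545.5, 278.0, 138.9]
orientation: [0.892, 0.453, -0.003, 0.0]
wrist_force: [-0.6, -0.4, 0.3]
grip_width: 85.2
grip_force: 0.0
```

```bash
python3 -m jog '[[[0.8,0,20,0,0],[0.8,0,20,0,0],[0,0,20,0,0],[0,0,13,0,0],[0,0,0,0,0.1],[0,0,0,0,0.3],[0,0,0,0,0.6],[0,0,0,0,0.8],[0,0,0,0,0.8],[0,0,0,0,0.8]]]' 40
```

```text
time_s: 2.78
ee_pos: [549.0, 280.4, 70.0]
orientation: [0.891, 0.453, 0.001, -0.0]
wrist_force: [-1.4, 0.2, 4.6]
grip_width: 39.8
grip_force: 40.1
```

```bash
python3 -m jog '[[[0,0,0,-0.1,0.8],[0,0,0,-0.1,0.8],[0,0,0,-0.1,0.8],[0,0,0,-0.1,0.8],[0,0,0,-0.1,0.8]]]' 40; python3 -m jog '[[[0,0,0,-0.1,0.8],[0,0,0,-0.1,0.8],[0,0,0,-0.1,0.8],[0,0,0,-0.1,0.8],[0,0,0,-0.1,0.8],[0,0,0,-0.1,0.8],[0,0,0,-0.1,0.8],[0,0,0,-0.057,0.8],[0,0,0,0,0.8]]]' 40
```

```text
time_s: 3.2
ee_pos: [548.8, 281.1, 69.9]
orientation: [0.75, 0.662, 0.002, -0.0]
wrist_force: [-1.0, -0.2, 4.2]
grip_width: 39.1
grip_force: 40.2
time_s: 3.95
ee_pos: [546.4, 280.2, 67.9]
orientation: [0.454, 0.891, -0.001, -0.001]
wrist_force: [-2.5, 1.2, -0.4]
grip_width: 38.8
grip_force: 40.4
```

```bash
python3 -m jog '[[[0,0,0,0,0.4],[0,0,0,0,0.2],[0,0,0,0,0],[0,0,0,0,0],[0,0,-15,0,0],[0,0,-20,0,0],[0,0,-20,0,0],[0,0,-20,0,0],[0,0,-20,0,0],[0,0,-20,0,0]]]'
python3 -m jog '[[[-20,0,0,0,0],[-20,0,0,0,0],[-20,0,0,0,0],[-20,0,0,0,0],[0,0,0,0,0]]]'
python3 - <<'E'
from h import *
s=telemetry.observe();print(s['ee_pos'],s['orientation'])
i=cams.camera('wrist');a=cams.camera('scene');b=cams.camera('side')
W=cam('wrist',s);u,v=proj(W,[546,279.5,85]).astype(int);print(u,v)
u=max(u,65);v=max(v,65)
f=lambda q,x,y,r:cv2.resize(q[y-r:y+r,x-r:x+r],(380,380),interpolation=2)
cv2.imwrite('pics/c3.png',np.hstack([f(i,u,v,65),f(a,218,185,50)]))
E
```

```text
time_s: 4.78
ee_pos: [548.2, 279.8, 184.5]
orientation: [0.455, 0.891, 0.0, 0.0]
wrist_force: [-0.1, 1.0, -0.1]
grip_width: 85.2
grip_force: 0.0
time_s: 5.2
ee_pos: [598.5, 208.8, 183.2]
orientation: [0.458, 0.889, -0.001, 0.002]
wrist_force: [-0.3, -1.3, 0.9]
grip_width: 85.3
grip_force: 0.0
[598.48341465 208.83152195 183.24170919] [ 0.4584123   0.88873505 -0.00142586  0.00247665]
319 101
```

View pics/c3.png

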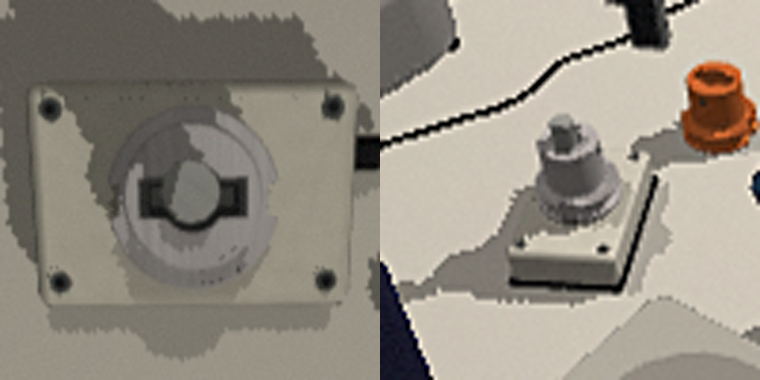

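The keyways now lie along the keys. In the scene crop the shaft projects about 16 mm, as on the other drive, and the gap under the wheel is gone, so the pulley is home. The gripper is clear.

```bash
python3 -c "
from plant import workorder;print(workorder.close_job())"
```

```text
the job is handed in; nothing more can be done
None
```

I turned the proud pulley 72° and it dropped fully home on its drive unit; the other pulley was left untouched, and I handed the job in at about 5.5 s, with the verdict not shown.

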